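Pack a lap joint, tuck the tab plate under the lap bar and hold it down for tacking

TASK

Fit up the lap joint in the blue jig: slide the dark scaled packer flat between the brass guides, under the overhanging flat bar, until it is fully home against the stop, then tuck the bright tab plate in on top of it, also fully home against the stop and square, without lifting or shifting the bar, which just lies there under its own weight. Finish while still holding: keep the tab plate pressed down flat on the packer with the gripper, with a firm push of about 10 N, ready for tacking, and do not let go. Leave the loose paint marker, bolt and nut round the jig alone.

Things in the scene. Friction and masses are not known exactly. Their poses are not given: they have to be found in the camera images.
- lap_jig: Blue jig bolted to the table, place and yaw vary. Origin on the table top under the stop face; +x is the tucking direction, away from the robot. Stop face at x = 0. In front (x < 0) the nest floor: flat, 10 mm above the table, 124 mm wide, reaching to x = -159 mm. Behind it a steel rail, x 0 to 84 mm, 300 mm wide in y, its top 14.5 mm above the nest floor
- nest_home (a point): Point on the nest floor (10 mm above the table), 50 mm in front of the stop face: a part that is home has the centre of its underside above this point, and its 100 mm length along the jig's x (this point's axes are the jig's)
- nest_mouth (a point): Point on the nest floor midway between the front ends of the two brass side guides, 49 mm in front of the stop. The guides stand 12.5 mm above the floor; from the stop to 39 mm before it they leave a slot 55 mm wide, then flare to 65 mm here. In front of this point both sides are free for the fingers
- lap_bar: Bright flat steel bar 100x300x8 mm, 1.9 kg, loose on the rail, its 300 mm length along the jig's y. One long edge overhangs the nest by 30 mm (jig x -30 to +70 mm); its underside is 14.5 mm above the nest floor. Two low heel stops stand 1.5 mm behind its rear edge. Origin at the centre of its underside
- packer: Dark (mill scale) steel coupon 50x100x6 mm, 0.24 kg, loose on the table left or right of the nest, its length within 30 degrees of the jig's x. Origin at the centre of its underside, own y along its length. Pinch its long edges (50 mm apart), some 20 mm behind its centre (the robot's end), so that the fingers stay clear of the guides when it is home
- tab_plate: Bright flat steel coupon 50x100x6 mm, about 0.24 kg, lying flat and loose on the table on the other side of the nest. Origin and axes like the packer's. On top of the packer it has 2.5 mm of air below the bar
- paint_marker: Loose grey paint marker with a red cap, 136x18x20 mm, lying on the table beside the left end of the bar, roughly along the jig's x; leave it alone
- bolt: Loose hex bolt, 71x28x24 mm, lying on the table beside the right end of the bar; leave it alone
- hex_nut: Loose hex nut, 28x24x13 mm, lying on the table just in front of the nest floor (jig x about -190 mm); leave it alone

How it is judged (in metres and radians):
On the way, in this order (a step that is already met when the one before it is completed fails the run):
1. the packer lies flat and square in the nest, home against the stop, and is let go (x of packer in the frame of lap_jig between -0.054 and -0.046 m and y of packer in the frame of lap_jig between -0.005 and 0.005 m and z of packer in the frame of lap_jig between 0.0075 and 0.0125 m and angle between the y axis of packer and the x axis of lap_jig, either way round below 0.06 rad and angle between packer's own z axis and vertical below 0.03 rad and contact force between the fingers and packer below 0.3 N), for 0.2 s.
2. the tab plate lies flat and square on the packer, its edge under the bar and home against the stop (x of tab_plate in the frame of lap_jig between -0.054 and -0.046 m and y of tab_plate in the frame of lap_jig between -0.005 and 0.005 m and z of tab_plate in the frame of lap_jig between 0.0135 and 0.0185 m and angle between the y axis of tab_plate and the x axis of lap_jig, either way round below 0.06 rad and angle between tab_plate's own z axis and vertical below 0.03 rad), for 0.2 s.
At the end, for the whole second after the job is handed in: Packer and tab plate lie flat and square (0.06 rad) one on the other, within 4 mm of home along the jig, 5 mm across; the bar is where it was (4 mm, 0.02 rad); the fingers touch the tab plate, at rest and pressed on the packer with over 7 N (its weight is under 3 N) (all of step 2 and x of packer in the frame of lap_jig between -0.054 and -0.046 m and y of packer in the frame of lap_jig between -0.005 and 0.005 m and z of packer in the frame of lap_jig between 0.0075 and 0.0125 m and angle between the y axis of packer and the x axis of lap_jig, either way round below 0.06 rad and angle between packer's own z axis and vertical below 0.03 rad and distance of lap_bar from where it was at the start of the episode below 0.004 m and angle between lap_bar's own z axis and vertical below 0.02 rad and contact force between tab_plate and packer above 7 N and contact force between the fingers and tab_plate above 2 N and linear speed of tab_plate below 0.01 m/s); the arm keeps its last pose, push and grip.
It fails at once if the bar is lifted or shoved (tilt over 0.035 rad or moved by more than 6 mm) (angle between lap_bar's own z axis and vertical above 0.035 rad or distance of lap_bar from where it was at the start of the episode above 0.006 m).
It fails at once if the paint marker, the bolt or the nut is moved by more than 20 mm (distance of any of paint_marker, bolt, hex_nut from where it was at the start of the episode above 0.02 m).
It also fails if it takes over 56 s, if anything falls off the work surface, if the arm or the gripper's body presses on something with over 40 N, if the wrist force passes 120 N, or if a joint passes its speed limit or range.

ROBOT

A 6-joint arm with a two-finger parallel gripper is mounted at the origin on a cart in front of the work surface, level with it; the furniture and walls round the work are solid. World frame = base frame: x ahead of the robot, y to its left, z up, the work surface at z = 0. Lengths are in mm, angles in rad, forces in N, time in s.
With the tool pointing down it reaches from about 425 to 925 mm from the base axis. Payload 12.5 kg.
Tool frame: the origin (TCP) lies midway between the tips of the shut fingers; the grasp point (between the pads) lies arm.tcp_to_grasp behind it (arm.tcp_to_grasp is the distance from the TCP to the grasp point, in mm); z points along the fingers, x is the direction in which the jaws open and shut, and the axes are right-handed (so a half turn about z gives the same grasp; the last joint's range is limited). The gripper opens to 85 mm and grips with 20 to 120 N. Pads are 22 mm wide; open, the fingers measure 114 mm over their backs; the gripper's body (76 mm by 85 mm) begins 54 mm behind the grasp point. The pads swing forward as they close: fully open they stand 13 mm farther back than shut.
Start: joints at [-1.424, 0.491, 1.559, -0, 1.092, -0.106], TCP at [156.345, -605.146, 231.327] pointing down, gripper open.
Joint ranges: [-3.1, 3.1], [-0.84, 2.19], [0.05, 2.79], [-1.13, 4.28], [0.06, 2.93], [-2.69, 2.69]. Speed limits (rad/s): [2.22, 2.22, 2.79, 3.14, 3.14, 3.14].

INTERFACE

Orientations are given as a unit quaternion [w, x, y, z].
In Python, from rig import read_state, capture, workorder, arm gives the robot as it stands.
- The arm moves only by the tool drive_tool, never from a script. Its argument "steps" is text: rows parted by semicolons, each of 7 numbers parted by spaces: the turn, a rotation vector about the tool's x, y, z in degrees, then the shift along the tool's x, y, z in mm, then the opening, from 0 (shut) to 1 (fully open). In form: ax ay az x y z grip; .... A call has exactly 5 rows; each row is the pose to reach, as a shift and turn from the pose commanded when the call began, along the tool's axes at that moment; what a row does not reach only later rows make up. A row lasts 1/12 s, in which the tool goes at most 41.7 mm and 7.16 degrees, less where a joint would pass 70% of its speed; a pose out of reach is approached as far as the arm can. A call with a gripper value outside its range is refused whole. The fingers move at their own pace and stop on an object; "grip_force" is the grip in N (left out, the last holds). Time passes only in rows, so rows that repeat a pose let the fingers close, or fill a call up. It gives the time, the measured TCP pose, the force and the opening at its end, in the units of the state.
- read_state(): the state, without advancing time (a new reading comes with each control period).
- capture(name): name is "scene" or "top" or "wrist"; returns a dict with "pixels" (420x560x3 uint8, red, green, blue), "fx", "fy", "cx", "cy" (pixels), "T" (4x4, takes a point from camera to world coordinates). Camera axes: x right, y up, looking along -z (the intrinsics and any distortion apply to the point x, -y, -z); pixel columns grow to the right and rows downward; lengths in mm; the calibration is good to about 2 mm. A picture is of the moment at which its call begins. There is no depth.
- workorder.close_job(): hands the job in, once; it reports no verdict.
The state is a dict: "time_s": time; "joints": joint angles; "qd": joint speeds; "tau": joint torques, N m; "tcp_pos": TCP position; "tool_rot": TCP orientation; "force": force on the tool from outside, world axes, zero at the start; "torque": the same for the moment, N m; "grip_width": opening from 0.0 (shut) to 1.0 (fully open).
Only numpy, scipy, OpenCV 4.12 (cv2) and the standard library are available. Lean on these libraries where they do the work, as an engineer would, in place of code of your own. Each camera call takes 0.05 s, during which the arm holds its last target.

## Working session

There is one attempt and no reset: what is moved stays moved. The work goes in short steps, Python scripts to look and compute and a tool call to move; the robot and the scene stay as the last step left them, time stands still between calls to the robot, and variables do not carry over. Pictures are saved under pics/ and viewed, and the job is handed in when it is done.

Besides the shell and the picture viewer there is one more tool, called after ">>>" by a JSON object that holds its "name" and its "arguments", one argument or row to a line. drive_tool: Moves the arm, as the interface text tells. Its arguments: {"type":"object","properties":{"steps":{"type":"string"},"grip_force":{"type":"number"}},"required":["steps"]}

```bash
ls; mkdir -p pics
python3 - <<'E'
from rig import read_state, capture, workorder, arm
import cv2
print(read_state()); print(arm.tcp_to_grasp)
for n in ("scene","top"):
    c=capture(n); cv2.imwrite(f"pics/{n}0.png",c["pixels"][:,:,::-1]); print(n,c["fx"],c["cx"],c["cy"],c["T"], [k for k in c])
E
```

```text
pics
{'time_s': 0.0, 'joints': array([-1.42360146e+00,  4.91608050e-01,  1.55947251e+00, -1.30497116e-05,
        1.09169052e+00, -1.05629311e-01]), 'qd': array([ 0.00063706, -0.00122808, -0.0007097 , -0.00052166, -0.00121547,
       -0.00095926]), 'tau': array([-1.33041780e-03, -6.18453097e+01, -2.61600691e+01, -1.49004645e-04,
        3.94581977e-03, -3.97959843e-05]), 'tcp_pos': array([ 156.30413378, -604.89912778,  230.6896691 ]), 'tool_rot': array([-4.03713033e-04,  7.90615188e-01, -6.12313055e-01, -4.29213911e-04]), 'force': array([ 0.70152705, -0.24716983,  0.07171405]), 'torque': array([ 0.05429488,  0.02926541, -0.0197685 ]), 'grip_width': 1.0018422963039884}
18.700000000000003
scene 525.6415584397351 276.56732068378244 206.40442577129943 [[ 4.64924065e-01  3.29877031e-01 -8.21600121e-01 -2.73459624e+02]
 [-8.85349489e-01  1.71784513e-01 -4.32025883e-01 -5.78583010e+02]
 [-1.37723916e-03  9.28262477e-01  3.71923214e-01  4.49962115e+02]
 [ 0.00000000e+00  0.00000000e+00  0.00000000e+00  1.00000000e+00]] ['pixels', 'fx', 'fy', 'cx', 'cy', 'T']
top 493.05048542173523 280.18256360138025 204.63644817039534 [[-1.29310380e-03  9.98701450e-01 -5.09287924e-02  5.31248481e+02]
 [-9.99956159e-01 -8.19053393e-04  9.32787280e-03 -1.25672185e+02]
 [ 9.27404669e-03  5.09386216e-02  9.98658725e-01  1.12661100e+03]
 [ 0.00000000e+00  0.00000000e+00  0.00000000e+00  1.00000000e+00]] ['pixels', 'fx', 'fy', 'cx', 'cy', 'T']
```

View pics/top0.png

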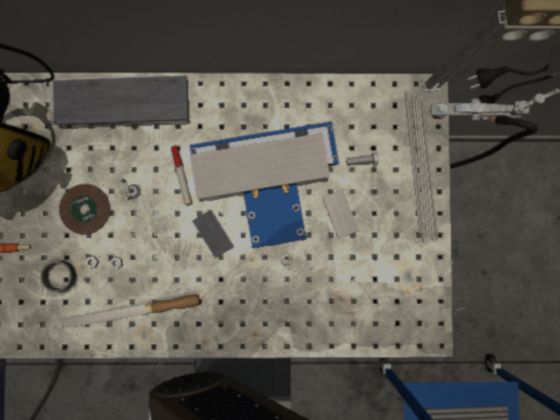

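View pics/scene0.png

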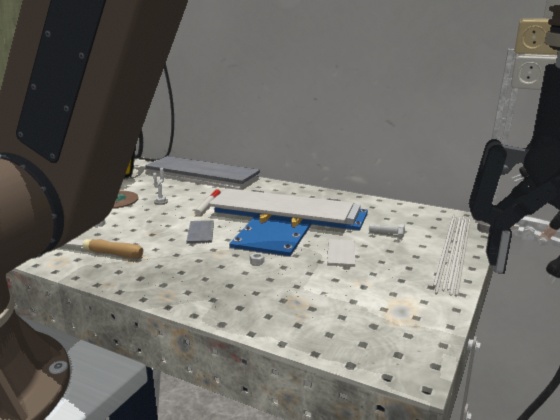

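The top view shows the packer near pixel (213,233), the tab near (340,215), the blue nest near (274,216), the nut at (286,259), and the guides at (255,192) and (286,188). I'll mask and measure them next.

```bash
cat > h.py <<'E'
import numpy as np, cv2
from rig import read_state, capture, workorder, arm
from scipy.spatial.transform import Rotation as R
def ray(c,uv,z):
    uv=np.atleast_2d(np.asarray(uv,float)); d=np.c_[(uv[:,0]-c["cx"])/c["fx"],-(uv[:,1]-c["cy"])/c["fy"],-np.ones(len(uv))]
    T=np.asarray(c["T"]); d=d@T[:3,:3].T; o=T[:3,3]; return o+d*((z-o[2])/d[:,2])[:,None]
def proj(c,P):
    T=np.asarray(c["T"]); p=(np.atleast_2d(P)-T[:3,3])@T[:3,:3]
    return np.c_[c["cx"]+c["fx"]*p[:,0]/-p[:,2], c["cy"]-c["fy"]*p[:,1]/-p[:,2]]
def tool():
    s=read_state(); q=s["tool_rot"]; return s, R.from_quat([q[1],q[2],q[3],q[0]])
E
python3 - <<'E'
from h import *
c=capture("top"); im=c["pixels"][:,:,::-1].copy()
cv2.imwrite("pics/topcrop.png",cv2.resize(im[110:280,150:400],None,fx=3.2,fy=3.2,interpolation=cv2.INTER_CUBIC))
hsv=cv2.cvtColor(im,cv2.COLOR_BGR2HSV)
for n,(u,v) in dict(pk=(213,233),tab=(340,215),table=(330,245),table2=(225,260),nest=(274,220),bar=(260,165),gd=(255,192),gd2=(286,188)).items(): print(n,hsv[v,u],im[v,u])
E
```

```text
pk [15  7 75] [73 74 75]
tab [ 17  32 150] [131 142 150]
table [ 23  36 141] [121 136 141]
table2 [ 28  26 174] [156 173 174]
nest [107 168 114] [114  71  39]
bar [ 18  32 143] [125 136 143]
gd [ 21 131 160] [ 78 135 160]
gd2 [ 20 137 143] [ 66 117 143]
```

View pics/topcrop.png

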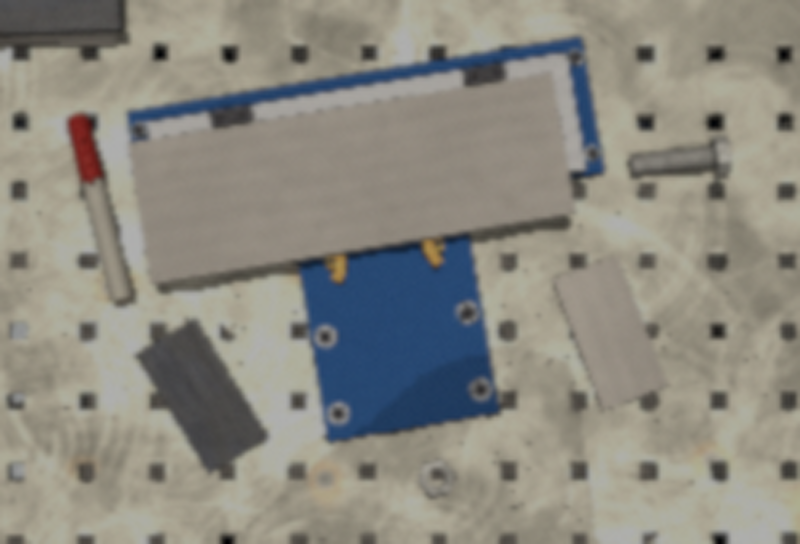

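The crop shows the packer corners at about (137,355), (195,320), (268,437) and (212,470). The nest's front corners are at (328,440) and (498,411), and the tab corners are near (553,283), (615,258), (665,384) and (604,410).

```bash
cat > m.py <<'E'
from h import *
def big(mask,seed):
    n,l,s,_=cv2.connectedComponentsWithStats(mask.astype(np.uint8)); return (l==l[seed[1],seed[0]])
def rect(mask,c,z,S=8):
    cs,_=cv2.findContours(mask.astype(np.uint8),cv2.RETR_EXTERNAL,cv2.CHAIN_APPROX_NONE)
    k=max(cs,key=cv2.contourArea).reshape(-1,2)
    P=ray(c,k,z)[:,:2].astype(np.float32)
    return P,cv2.minAreaRect(P)
E
python3 - <<'E'
from m import *
c=capture("top"); im=c["pixels"][:,:,::-1].copy(); hsv=cv2.cvtColor(im,cv2.COLOR_BGR2HSV); H,S,V=[hsv[:,:,i].astype(int) for i in range(3)]
# packer
m=((V<110)&(S<40)).astype(np.uint8); m=cv2.morphologyEx(m,cv2.MORPH_OPEN,np.ones((7,7)))
m=big(m,(213,233)); P,r=rect(m,c,6); print("packer",r,m.sum(),cv2.boxPoints(r).tolist())
ms=cv2.moments(ray(c,np.argwhere(m)[:,::-1],6)[:,:2].astype(np.float32)) if 0 else ray(c,np.argwhere(m)[:,::-1],6)[:,:2]
w,v=np.linalg.eigh(np.cov(ms.T)); print(ms.mean(0),np.degrees(np.arctan2(v[1,1],v[0,1])),np.sqrt(w*12))
# nest
m=((H>95)&(H<120)&(S>100)).astype(np.uint8); m=big(m,(274,220)); m[:190]=0
P,_=rect(m,c,10)
m8=m
rows=range(200,236)
# left/right edges per row
def fit(a): 
    vx,vy,x,y=cv2.fitLine(np.array(a,np.float32),cv2.DIST_HUBER,0,.01,.01).ravel(); return np.array([x,y]),np.array([vx,vy])
L=[];Rr=[]
for v in range(200,236):
    u=np.where(m8[v])[0]; L.append(ray(c,(u[0]-.5,v),10)[0,:2]); Rr.append(ray(c,(u[-1]+.5,v),10)[0,:2])
F=[]
for u in range(258,300):
    vv=np.where(m8[:,u])[0]; F.append(ray(c,(u,vv[-1]+.5),10)[0,:2])
for n,a in (("L",L),("R",Rr),("F",F)):
    p,d=fit(a); print(n,p,np.degrees(np.arctan2(d[1],d[0])))
pl,dl=fit(L);pr,dr=fit(Rr);pf,df=fit(F)
d=dl*np.sign(dl[0])+dr*np.sign(dr[0]); d/=np.linalg.norm(d); nrm=np.array([-d[1],d[0]])
print("yaw",np.degrees(np.arctan2(d[1],d[0])),"width",(pl-pr)@nrm)
mid=(pl@nrm+pr@nrm)/2; fx=pf@d
o=nrm*mid+d*(fx+159); print("jig origin",o)
# brass
b=((H>12)&(H<28)&(S>100)).astype(np.uint8); b[:180]=0;b[202:]=0;b[:,:245]=0;b[:,298:]=0
n,l,s,ce=cv2.connectedComponentsWithStats(b)
for i in range(1,n):
    if s[i,4]>5:
        q=ray(c,np.argwhere(l==i)[:,::-1],22.5)[:,:2]-o
        print("brass",s[i,4],"x",(q@d).min(),(q@d).max(),"y",(q@nrm).min(),(q@nrm).max())
# bar: grey region
mb=((S<60)&(V>100)).astype(np.uint8)
vis=cv2.resize(im[110:280,150:400],None,fx=3.2,fy=3.2)
q=[[-30,-150,32.5],[-30,150,32.5],[70,150,32.5],[70,-150,32.5],[0,-150,24.5],[84,-150,24.5],[84,150,24.5],[-159,62,10],[-159,-62,10],[-49,32.5,22.5],[-49,-32.5,22.5]]
W=[np.r_[o+d*a+nrm*b_,z] for a,b_,z in q]
for p in proj(c,W):
    cv2.circle(vis,tuple(int(t) for t in ((p-[150,110]+.5)*3.2)),3,(0,0,255),1)
# tab edge
t=[(553,283),(615,258),(665,384),(604,410)]
TP=ray(c,np.array(t)/3.2+[149.5,109.5],6)[:,:2]; print("tab",TP.mean(0),[np.linalg.norm(TP[i]-TP[i-1]) for i in range(4)]); e=TP[0]+TP[1]-TP[2]-TP[3]; print(np.degrees(np.arctan2(e[1],e[0])))
t=[(137,355),(195,320),(268,437),(212,470)]
TP=ray(c,np.array(t)/3.2+[149.5,109.5],6)[:,:2]; print("pk",TP.mean(0),[np.linalg.norm(TP[i]-TP[i-1]) for i in range(4)]); e=TP[0]+TP[1]-TP[2]-TP[3]; print(np.degrees(np.arctan2(e[1],e[0])))
cv2.imwrite("pics/ov1.png",vis)
E
```

```text
packer ((521.8406372070312, 19.625389099121094), (109.71107482910156, 54.989097595214844), 31.78421974182129) 947 [[460.7294006347656, 14.103193283081055], [489.693359375, -32.639617919921875], [582.951904296875, 25.147584915161133], [553.9879150390625, 71.89039611816406]]
[522.61982036  17.41972771] -148.10059036841025 [48.22458883 98.77731151]
L [558.56195 -63.1227 ] 9.590717
R [ 560.038   -183.08545] 9.549024
F [ 502.05783 -133.01404] -80.16044
yaw 9.569872 width 118.538704
jig origin [ 658.8027   -106.328285]
brass 34 x -49.35803396478977 -32.31280843709194 y -39.1482536052258 -28.07092653317994
brass 31 x -49.21499317311875 -32.562327539696575 y 28.40012204273117 38.361518313284755
tab [ 567.49712085 -272.00902115] [np.float64(97.12133367337083), np.float64(47.8011926958908), np.float64(96.31811791047724), np.float64(47.2367729036659)]
21.400906892091673
pk [524.02060372  16.37907392] [np.float64(97.33520127974501), np.float64(47.84162111370219), np.float64(97.89613671798733), np.float64(45.76009514624712)]
32.751510541063325
```

View pics/ov1.png

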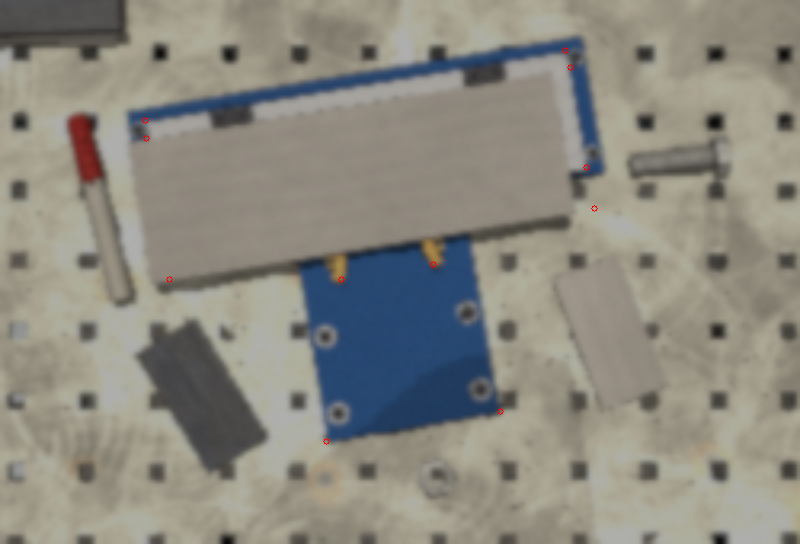

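```bash
cat > g.py <<'E'
import sys
from h import *
# usage: g.py x y z lengthyaw(deg)
def go(x,y,z,yl):
    s,r=tool(); X=np.radians(yl-90)
    Rt=R.from_matrix(np.array([[np.cos(X),np.sin(X),0],[np.sin(X),-np.cos(X),0],[0,0,-1]]).T.T)
    rv=(r.inv()*Rt).as_rotvec(degrees=True); d=r.inv().apply(np.array([x,y,z])-s["tcp_pos"])
    print("t %.2f"%s["time_s"],"tcp",np.round(s["tcp_pos"],1),"F",np.round(s["force"],1),"w %.3f"%s["grip_width"]); print("turn",np.round(rv,1),"shift",np.round(d,1))
if __name__=="__main__": go(*map(float,sys.argv[1:5]))
E
python3 g.py 450 -300 231 20; python3 g.py 485 6 180 32
```

```text
t 0.20 tcp [ 156.3 -605.   231. ] F [ 0.6 -0.7  0.1] w 1.002
turn [-0.   0.  -5.5] shift [-2.219e+02 -3.606e+02  1.000e-01]
t 0.20 tcp [ 156.3 -605.   231. ] F [ 0.6 -0.7  0.1] w 1.002
turn [ -0.    0.  -17.5] shift [-509.3 -471.1   51.3]
```

>>> {"name": "drive_tool", "arguments": {
  "steps": "0 0 -6 -222 -360 0 1;0 0 -6 -222 -360 0 1;0 0 -6 -222 -360 0 1;0 0 -6 -222 -360 0 1;0 0 -6 -222 -360 0 1"
}}

```text
time_s: 0.62
tcp_pos: [301.6, -453.3, 231.3]
tool_rot: [-0.0, 0.821, -0.57, -0.0]
force: [0.1, -0.6, 0.3]
grip_width: 1.002
```

>>> {"name": "drive_tool", "arguments": {
  "steps": "0 0 0 -112 -181 0 1;0 0 0 -112 -181 0 1;0 0 0 -112 -181 0 1;0 0 0 -112 -181 0 1;0 0 0 -112 -181 0 1"
}}

```text
time_s: 1.03
tcp_pos: [429.1, -288.4, 231.4]
tool_rot: [0.0, 0.822, -0.57, 0.0]
force: [1.3, -2.3, 0.0]
grip_width: 1.0
```

```bash
python3 g.py 485 6 180 32
```

```text
t 1.03 tcp [ 429.1 -288.4  231.4] F [ 1.3 -2.3  0. ] w 1.000
turn [ -0.   -0.  -11.5] shift [-256.3 -155.3   51.3]
```

>>> {"name": "drive_tool", "arguments": {
  "steps": "0 0 -11.5 -256 -155 51 1;0 0 -11.5 -256 -155 51 1;0 0 -11.5 -256 -155 51 1;0 0 -11.5 -256 -155 51 1;0 0 -11.5 -256 -155 51 1"
}}

```text
time_s: 1.45
tcp_pos: [466.4, -86.5, 196.1]
tool_rot: [0.0, 0.875, -0.485, 0.0]
force: [0.7, 0.1, 0.1]
grip_width: 1.002
```

```bash
python3 g.py 485 6 180 32
```

```text
t 1.45 tcp [466.4 -86.5 196.1] F [0.7 0.1 0.1] w 1.002
turn [-0. -0. -0.] shift [-68.6 -64.8  16.1]
```

>>> {"name": "drive_tool", "arguments": {
  "steps": "0 0 0 -69 -65 16 1;0 0 0 -69 -65 16 1;0 0 0 -69 -65 16 1;0 0 0 -69 -65 16 1;0 0 0 -69 -65 16 1"
}}

```text
time_s: 1.87
tcp_pos: [485.0, 5.0, 180.2]
tool_rot: [0.0, 0.875, -0.484, -0.0]
force: [0.3, -1.4, -0.3]
grip_width: 1.004
```

```bash
python3 g.py 506 6.5 60 32
python3 - <<'E'
from h import *
c=capture("wrist"); print(np.round(c["T"],3),c["fx"]); cv2.imwrite("pics/w1.png",c["pixels"][:,:,::-1]); np.save("w1.npy",c,allow_pickle=True)
E
```

```text
t 1.87 tcp [485.    5.  180.2] F [ 0.3 -1.4 -0.3] w 1.004
turn [0.  0.  0.1] shift [  9.9 -18.7 120.2]
[[ 5.31000e-01  8.04000e-01  2.67000e-01  5.53913e+02]
 [-8.47000e-01  5.04000e-01  1.68000e-01  4.79510e+01]
 [ 1.00000e-03 -3.15000e-01  9.49000e-01  3.22521e+02]
 [ 0.00000e+00  0.00000e+00  0.00000e+00  1.00000e+00]] 363.79801665498894
```

View pics/w1.png

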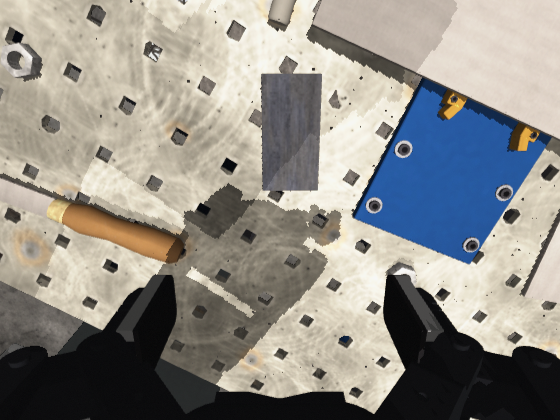

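The wrist view shows the packer corners at about (263,73), (322,74), (318,190) and (262,189). The nest's front corners are at (354,215) and (472,264).

Run:
```python
from m import *
c=np.load("w1.npy",allow_pickle=True).item(); im=c["pixels"][:,:,::-1].copy()
cv2.imwrite("pics/w1a.png",cv2.resize(im[60:200,250:340],None,fx=4,fy=4)); cv2.imwrite("pics/w1b.png",cv2.resize(im[70:270,345:560],None,fx=3,fy=3))
TP=ray(c,[(263,73),(322,74),(318,190),(262,189)],6)[:,:2]; print("pk",TP.mean(0),[np.linalg.norm(TP[i]-TP[i-1]) for i in range(4)]); e=TP[0]+TP[1]-TP[2]-TP[3]; print(np.degrees(np.arctan2(e[1],e[0])))
N=ray(c,[(354,215),(472,264)],10)[:,:2]; print(N,np.linalg.norm(N[0]-N[1]),np.degrees(np.arctan2(*(N[0]-N[1])[::-1]))-90)
y=np.radians(9.6);d=np.array([np.cos(y),np.sin(y)]); print("origin",N.mean(0)+159*d)
```

```text
pk [524.87204195  17.56102871] [np.float64(98.54124143738667), np.float64(48.29893945051931), np.float64(98.69329612833747), np.float64(50.6279329670648)]
31.43239319701461
[[ 494.36953841  -70.00116577]
 [ 513.83264047 -194.87687258]] 126.3833632052253 8.858833568553777
origin [ 660.87445933 -105.92278845]
```

View pics/w1a.png

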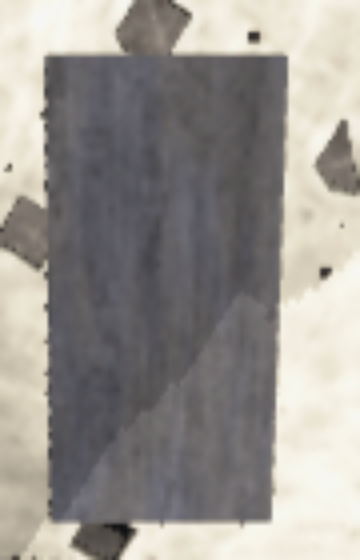

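View pics/w1b.png

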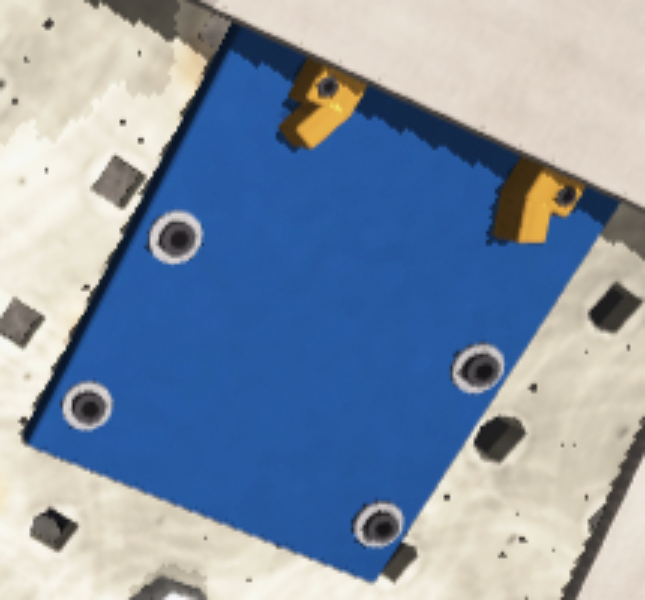

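```bash
python3 g.py 507.3 6.9 -1 31.8
```

```text
t 1.92 tcp [485.    4.2 180.3] F [-0.1  0.2 -0.2] w 0.999
turn [ 0.  -0.   0.2] shift [  9.5 -20.4 181.3]
```

>>> {"name": "drive_tool", "arguments": {
  "steps": "0 0 0 9.5 -20 30 0.75;0 0 0 9.5 -20 65 0.75;0 0 0 9.5 -20 105 0.75;0 0 0 9.5 -20 140 0.75;0 0 0 9.5 -20 140 0.75"
}}

```text
time_s: 2.33
tcp_pos: [504.5, 5.7, 35.4]
tool_rot: [0.002, 0.874, -0.486, -0.004]
force: [-1.5, 0.9, -0.3]
grip_width: 0.752
```

```bash
python3 g.py 507.3 6.9 -1 31.8
python3 - <<'E'
from h import *
c=capture("wrist"); cv2.imwrite("pics/w2.png",c["pixels"][:,:,::-1])
E
python3 g.py 507.3 6.9 -1 31.8
```

```text
t 2.33 tcp [504.5   5.7  35.4] F [-1.5  0.9 -0.3] w 0.752
turn [0.4 0.3 0.1] shift [ 0.6 -3.3 36.4]
t 2.38 tcp [505.7   5.8  38.3] F [ 0.5 -0.3  0.7] w 0.748
turn [0.3 0.2 0.1] shift [ 0.1 -2.2 39.3]
```

View pics/w2.png

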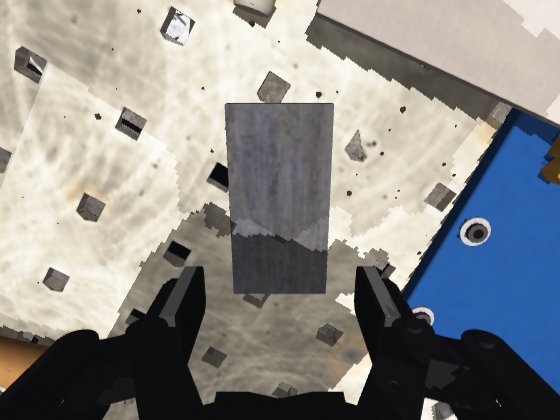

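The packer, columns 230–330, is centred between the fingers, 203–356. I'll descend now.

>>> {"name": "drive_tool", "arguments": {
  "steps": "0 0 0 0 -1 15 0.75;0 0 0 0 -1 30 0.72;0 0 0 0 -1 36 0.72;0 0 0 0 -1 38.5 0.72;0 0 0 0 -1 38.5 0.72"
}}

```text
time_s: 2.8
tcp_pos: [508.4, 7.1, 3.0]
tool_rot: [-0.0, 0.874, -0.485, 0.001]
force: [0.8, 0.8, -0.7]
grip_width: 0.716
```

```bash
python3 g.py 507.3 6.9 -1 31.8
```

```text
t 2.80 tcp [508.4   7.1   3. ] F [ 0.8  0.8 -0.7] w 0.716
turn [-0.1 -0.1  0.2] shift [-0.4  1.1  4. ]
```

>>> {"name": "drive_tool", "arguments": {
  "steps": "0 0 0 0 0.5 3 0.72;0 0 0 0 0.5 3 0.55;0 0 0 0 0.5 3 0.5;0 0 0 0 0.5 3 0.4;0 0 0 0 0.5 3 0.4",
  "grip_force": 50
}}

```text
time_s: 3.22
tcp_pos: [507.7, 7.2, -0.1]
tool_rot: [-0.0, 0.875, -0.485, 0.001]
force: [-2.7, -0.9, 11.3]
grip_width: 0.56
```

>>> {"name": "drive_tool", "arguments": {
  "steps": "0 0 0 0 0 0 0.4;0 0 0 0 0 0 0.4;0 0 0 0 0 -4 0.4;0 0 0 0 0 -15 0.4;0 0 0 0 0 -30 0.4"
}}

```text
time_s: 3.63
tcp_pos: [507.0, 7.4, 29.1]
tool_rot: [0.0, 0.875, -0.485, -0.001]
force: [-1.1, -0.7, -1.9]
grip_width: 0.556
```

```bash
python3 g.py 507.3 6.9 60 31.8
python3 - <<'E'
from h import *
c=capture("wrist"); cv2.imwrite("pics/w3.png",c["pixels"][:,:,::-1])
c=capture("scene"); cv2.imwrite("pics/s3.png",cv2.resize(c["pixels"][180:300,120:320,::-1],None,fx=4,fy=4))
E
```

```text
t 3.63 tcp [507.    7.4  29.1] F [-1.1 -0.7 -1.9] w 0.556
turn [0.1 0.1 0.2] shift [  0.5   0.  -30.9]
```

View pics/w3.png

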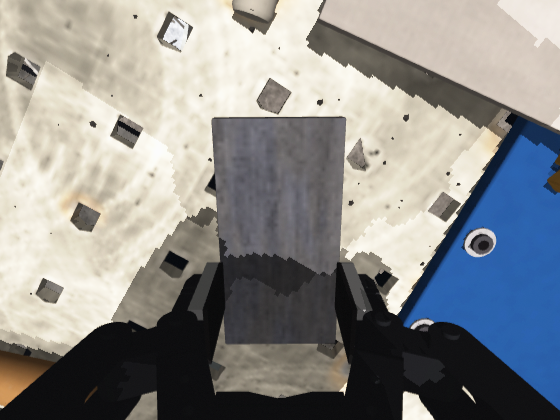

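View pics/s3.png

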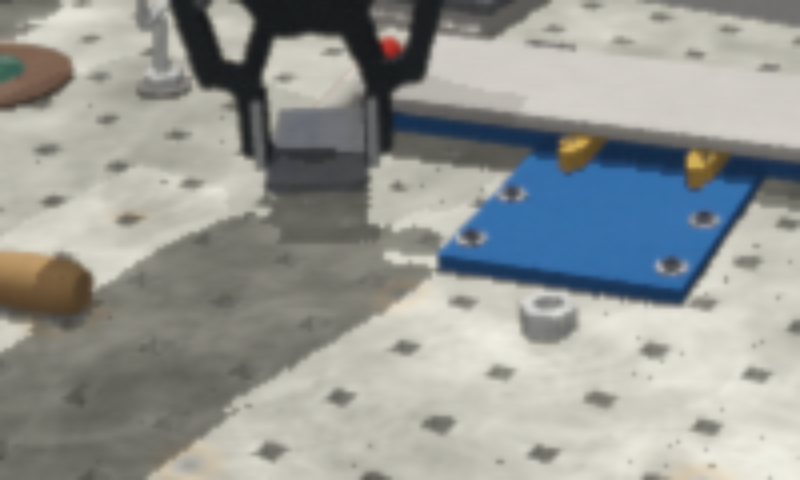

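Packer is gripped; its corners are at (213,117), (345,117), (336,343) and (226,343). The fingertips appear flush with its underside, since they touched the table.

```bash
python3 - <<'E'
from h import *
c=capture("wrist"); s,r=tool()
P=ray(c,[(213,117),(345,117),(336,343),(226,343)],s["tcp_pos"][2]+6); print([np.round(np.linalg.norm(P[i]-P[i-1]),1) for i in range(4)])
t=r.inv().apply(P-s["tcp_pos"]); print(np.round(t,1),t.mean(0))
E
python3 g.py 531.8 -127.5 40 9.6
```

```text
[np.float64(100.1), np.float64(48.7), np.float64(100.2), np.float64(50.0)]
[[-24.  -70.1  -5.9]
 [ 24.7 -70.1  -5.8]
 [ 26.2  30.1  -6. ]
 [-23.8  30.   -6.1]] [  0.7778529  -20.02788178  -5.96279707]
t 3.78 tcp [508.    7.3  30. ] F [-0.2 -0.6 -1.4] w 0.559
turn [-0.1 -0.1 22.4] shift [126.9  51.2  -9.9]
```

>>> {"name": "drive_tool", "arguments": {
  "steps": "0 0 5.5 30 12 -15 0.4;0 0 11 62 25 -15 0.4;0 0 17 95 38 -12 0.4;0 0 22.4 127 51 -10 0.4;0 0 22.4 127 51 -10 0.4"
}}

```text
time_s: 4.2
tcp_pos: [532.7, -132.4, 38.2]
tool_rot: [-0.0, 0.761, -0.649, 0.001]
force: [-1.1, 0.3, -0.8]
grip_width: 0.556
```

>>> {"name": "drive_tool", "arguments": {
  "steps": "0 0 0 0 0 0 0.4;0 0 0 0 0 0 0.4;0 0 0 0 0 0 0.4;0 0 0 0 0 0 0.4;0 0 0 0 0 0 0.4"
}}

```text
time_s: 4.62
tcp_pos: [531.4, -126.5, 38.8]
tool_rot: [0.0, 0.764, -0.645, -0.0]
force: [-0.0, -0.4, -1.6]
grip_width: 0.555
```

```bash
python3 - <<'E'
from h import *
c=capture("wrist"); cv2.imwrite("pics/w4.png",c["pixels"][:,:,::-1]);np.save("w4.npy",c,allow_pickle=True)
E
python3 g.py 531.8 -127.5 12 9.6
```

```text
t 4.67 tcp [ 531.4 -126.7   38.8] F [ 0.1  0.9 -1.4] w 0.555
turn [ 0.  -0.   0.1] shift [ 0.9 -0.2 26.8]
```

View pics/w4.png

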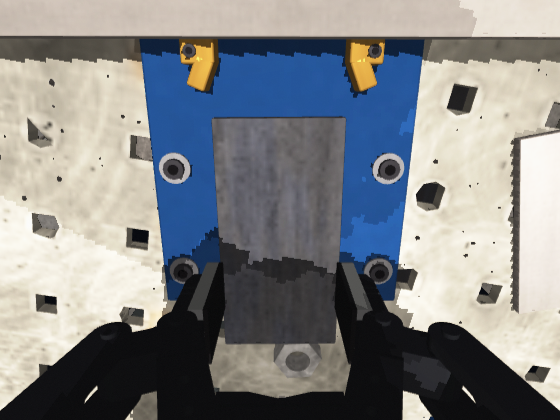

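The guides' inner tips at about (212,90) and (352,90) straddle the packer front edge (213–345, row 117), and the bar edge is horizontal at row 38. The yaw is good. I'll check the lateral offset with rays.

Run:
```python
from m import *
c=np.load("w4.npy",allow_pickle=True).item(); s,r=tool(); im=c["pixels"][:,:,::-1].copy(); hsv=cv2.cvtColor(im,cv2.COLOR_BGR2HSV); H,S,V=[hsv[:,:,i].astype(int) for i in range(3)]
t=lambda uv,z: r.inv().apply(ray(c,uv,z)-s["tcp_pos"])
b=((H>12)&(H<28)&(S>140)&(V>80)).astype(np.uint8); n,l,st,_=cv2.connectedComponentsWithStats(b)
for i in range(1,n):
    if st[i,4]>100:
        q=t(np.argwhere(l==i)[:,::-1],22.5); print("brass",st[i],q.min(0),q.max(0))
bl=(H>95)&(H<125)&(S>100)
mids=[]
for v in range(50,290,12):
    u=np.where(bl[v])[0]; p=t([(u[0]-.5,v),(u[-1]+.5,v)],10); mids.append([p[:,0].mean(),p[1,0]-p[0,0],p[0,1]])
print(np.round(mids,1))
p=t([(213,117),(345,117),(336,343),(226,343)],s["tcp_pos"][2]+6); print(p)
e=t([(150,38.5),(420,38.5)],24.5);print("bar edge underside",e)
```

```text
brass [ 179   39   36   52 1166] [-40.10090825 -98.57958864  16.31711028] [-26.41253534 -79.17424787  16.31912686]
brass [ 349   40   36   51 1135] [ 28.2705637  -98.22790456  16.31908083] [ 42.06066879 -79.18441351  16.32100398]
[[  1.  122.5 -95.6]
 [  1.  122.8 -90.7]
 [  1.  122.2 -85.8]
 [  1.  122.5 -80.7]
 [  1.  122.8 -75.6]
 [  0.8 122.7 -70.3]
 [  1.  122.6 -64.9]
 [  0.8 122.4 -59.5]
 [  0.8 122.8 -53.9]
 [  0.8 122.2 -48.2]
 [  0.8 122.5 -42.4]
 [  0.8 122.8 -36.4]
 [  0.8 122.2 -30.4]
 [  0.9 122.5 -24.2]
 [  0.6 122.4 -17.8]
 [ -6.2 136.4 -11.3]
 [  0.9 122.6  -4.7]
 [  0.6 122.4   2.1]
 [  0.6 122.8   9. ]
 [  0.9 122.6  16.1]]
[[-24.22703049 -70.05938566  -6.00716038]
 [ 24.02131225 -70.06559375  -6.00579923]
 [ 25.61287399  29.45170814  -5.99655451]
 [-24.05944192  29.44442367  -5.99795709]]
bar edge underside [[-50.92542386 -98.53662162  14.31679508]
 [ 55.43624954 -98.5580293   14.31979496]]
```

>>> {"name": "drive_tool", "arguments": {
  "steps": "0 0 0 0.4 0 8 0.4;0 0 0 0.4 0 16 0.4;0 0 0 0.4 0 22 0.4;0 0 0 0.4 0 26 0.4;0 0 0 0.4 0 27 0.4"
}}

```text
time_s: 5.08
tcp_pos: [531.1, -127.7, 10.6]
tool_rot: [0.0, 0.764, -0.646, -0.001]
force: [0.2, 0.3, -1.7]
grip_width: 0.561
```

>>> {"name": "drive_tool", "arguments": {
  "steps": "0 0 0 0 0 0 0.4;0 0 0 0 0 0.5 0.4;0 0 0 0 0 1 0.4;0 0 0 0 0 1 0.4;0 0 0 0 0 1 0.4"
}}

```text
time_s: 5.5
tcp_pos: [531.6, -127.9, 11.0]
tool_rot: [-0.0, 0.764, -0.646, 0.0]
force: [-1.1, -0.6, -1.9]
grip_width: 0.554
```

>>> {"name": "drive_tool", "arguments": {
  "steps": "0 0 0 0 0 0.5 0.4;0 0 0 0 0 1 0.4;0 0 0 0 0 1 0.4;0 0 0 0 0 1 0.4;0 0 0 0 0 1 0.4"
}}

```text
time_s: 5.92
tcp_pos: [531.6, -127.9, 10.1]
tool_rot: [-0.0, 0.764, -0.646, 0.0]
force: [-1.4, -0.3, 5.0]
grip_width: 0.557
```

>>> {"name": "drive_tool", "arguments": {
  "steps": "0 0 0 0 -8 -0.3 0.4;0 0 0 0 -16 -0.3 0.4;0 0 0 0 -24 -0.3 0.4;0 0 0 0 -32 -0.3 0.4;0 0 0 0 -38 -0.3 0.4"
}}

```text
time_s: 6.33
tcp_pos: [569.8, -121.3, 10.0]
tool_rot: [0.0, 0.764, -0.645, -0.0]
force: [-5.6, -1.6, 4.8]
grip_width: 0.558
```

>>> {"name": "drive_tool", "arguments": {
  "steps": "0 0 0 0 -2 0 0.4;0 0 0 0 -5 0 0.4;0 0 0 0 -8 0 0.4;0 0 0 0 -11 0 0.4;0 0 0 0 -14 0 0.4"
}}

```text
time_s: 6.75
tcp_pos: [582.9, -119.1, 10.1]
tool_rot: [0.0, 0.764, -0.646, -0.0]
force: [-3.8, -0.1, 3.6]
grip_width: 0.556
```

```bash
python3 - <<'E'
from h import *
c=capture("wrist"); cv2.imwrite("pics/w5.png",c["pixels"][:,:,::-1]);np.save("w5.npy",c,allow_pickle=True)
E
python3 g.py 591 -117.5 10 9.6
```

```text
t 6.80 tcp [ 583.5 -119.1   10.1] F [-1.2  0.6  1.5] w 0.562
turn [-0. -0. -0.] shift [-0.3 -7.6  0.1]
```

View pics/w5.png

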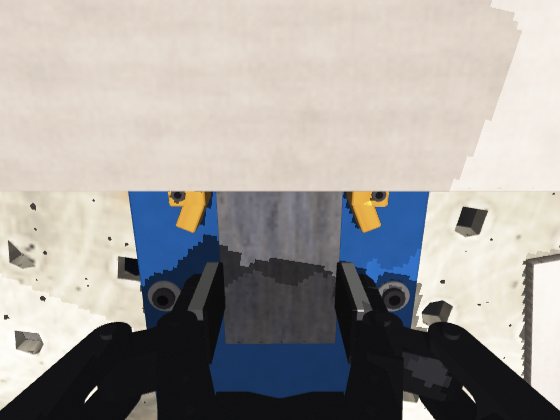

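The packer is centred between the guides, and its front is under the bar. I'll advance to the stop and watch the force.

>>> {"name": "drive_tool", "arguments": {
  "steps": "0 0 0 0 -1 0 0.4;0 0 0 0 -2 0 0.4;0 0 0 0 -3 0 0.4;0 0 0 0 -4 0 0.4;0 0 0 0 -4 0 0.4"
}}

```text
time_s: 7.22
tcp_pos: [586.9, -118.5, 10.1]
tool_rot: [-0.0, 0.764, -0.646, 0.0]
force: [-2.0, -1.1, 3.0]
grip_width: 0.559
```

>>> {"name": "drive_tool", "arguments": {
  "steps": "0 0 0 0 -0.5 0 0.4;0 0 0 0 -1 0 0.4;0 0 0 0 -1.5 0 0.4;0 0 0 0 -2 0 0.4;0 0 0 0 -2 0 0.4"
}}

```text
time_s: 7.63
tcp_pos: [588.8, -118.1, 10.1]
tool_rot: [-0.0, 0.764, -0.646, 0.0]
force: [-2.7, -0.8, 3.5]
grip_width: 0.556
```

>>> {"name": "drive_tool", "arguments": {
  "steps": "0 0 0 0 -0.5 0 0.4;0 0 0 0 -1 0 0.4;0 0 0 0 -1.5 0 0.4;0 0 0 0 -2 0 0.4;0 0 0 0 -2 0 0.4"
}}

```text
time_s: 8.05
tcp_pos: [589.4, -118.0, 10.1]
tool_rot: [0.001, 0.764, -0.646, -0.001]
force: [-10.1, -4.2, 7.5]
grip_width: 0.56
```

>>> {"name": "drive_tool", "arguments": {
  "steps": "0 0 0 0 -0.5 0 0.4;0 0 0 0 -1 0 0.4;0 0 0 0 -1 0 0.4;0 0 0 0 -1 0 0.4;0 0 0 0 -1 0 0.4"
}}

```text
time_s: 8.47
tcp_pos: [589.5, -117.9, 10.0]
tool_rot: [0.001, 0.764, -0.646, -0.002]
force: [-15.4, -5.4, 11.3]
grip_width: 0.558
```

At the stop: force rises to 15 N with no further motion. I'll relax the push and release.

>>> {"name": "drive_tool", "arguments": {
  "steps": "0 0 0 0 1 0 0.4;0 0 0 0 2.2 -0.5 0.4;0 0 0 0 2.2 -0.5 0.65;0 0 0 0 2.2 -0.5 0.75;0 0 0 0 2.2 -0.5 0.75"
}}

```text
time_s: 8.88
tcp_pos: [590.0, -118.0, 10.6]
tool_rot: [-0.0, 0.764, -0.646, 0.0]
force: [0.2, -0.1, 0.3]
grip_width: 0.749
```

>>> {"name": "drive_tool", "arguments": {
  "steps": "0 0 0 0 0 -5 0.75;0 0 0 0 0 -20 0.75;0 0 0 0 0 -45 0.75;0 0 0 0 0 -75 0.75;0 0 0 0 0 -80 0.75"
}}

```text
time_s: 9.3
tcp_pos: [591.3, -118.4, 95.1]
tool_rot: [-0.001, 0.764, -0.645, 0.003]
force: [-0.0, -0.1, 1.2]
grip_width: 0.75
```

```bash
python3 - <<'E'
from m import *
c=capture("wrist"); im=c["pixels"][:,:,::-1].copy(); cv2.imwrite("pics/w6.png",im);np.save("w6.npy",c,allow_pickle=True)
E
python3 g.py 500 -272 120 21.4
```

```text
t 9.35 tcp [ 591.1 -118.4   94.2] F [-0.2  0.1  0.2] w 0.751
turn [ -0.3  -0.2 -11.8] shift [136.4 115.3 -26. ]
```

View pics/w6.png

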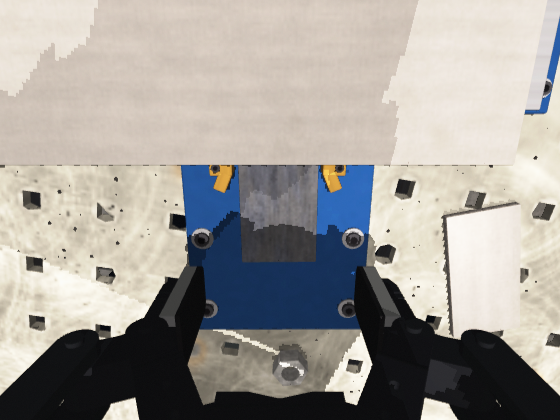

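The packer sits square between the guides with its rear edge at row 262 (cols 241–316). The nest front is at row 329, and the tab is at right, about (445–519, 202–337).

```bash
python3 - <<'E'
from m import *
c=np.load("w6.npy",allow_pickle=True).item(); s,r=tool()
t=lambda uv,z: np.round(r.inv().apply(ray(c,uv,z)-s["tcp_pos"]),1)
print("packer rear",t([(241,262),(316,262)],16),"nest front",t([(187,329),(364,329)],10), "brass tips",t([(218,191),(337,191)],22.5),"bar edge",t([(100,165),(450,165)],24.5))
P=ray(c,[(445,215),(519,202)],6); print("tab front",P)
E
python3 g.py 530 -286 100 21.4
```

```text
packer rear [[-25.7  32.2  78. ]
 [ 25.   32.2  78.1]] nest front [[-68.1  90.1  83.6]
 [ 63.   90.4  83.9]] brass tips [[-37.4 -19.5  71.7]
 [ 35.7 -19.4  71.9]] bar edge [[-106.4  -36.2   69.6]
 [ 102.   -36.1   70.2]]
tab front [[ 608.08766186 -229.77606031    6.        ]
 [ 625.19849613 -275.91754748    6.        ]]
t 9.35 tcp [ 591.1 -118.4   94.2] F [-0.2  0.1  0.2] w 0.751
turn [ -0.3  -0.2 -11.8] shift [155.1  88.1  -5.8]
```

>>> {"name": "drive_tool", "arguments": {
  "steps": "0 0 -3 35 20 -15 0.75;0 0 -6 70 40 -15 0.75;0 0 -9 110 60 -10 0.75;0 0 -11.5 148 84 -6 0.75;0 0 -11.5 155 88 -6 0.75"
}}

```text
time_s: 9.77
tcp_pos: [526.6, -289.4, 95.5]
tool_rot: [0.0, 0.825, -0.566, -0.0]
force: [0.1, 0.6, -0.2]
grip_width: 0.751
```

>>> {"name": "drive_tool", "arguments": {
  "steps": "0 0 0 0 0 0 0.75;0 0 0 0 0 0 0.75;0 0 0 0 0 0 0.75;0 0 0 0 0 0 0.75;0 0 0 0 0 0 0.75"
}}

```text
time_s: 10.18
tcp_pos: [529.1, -284.2, 96.6]
tool_rot: [0.0, 0.825, -0.565, 0.0]
force: [-0.2, -0.2, -0.7]
grip_width: 0.75
```

```bash
python3 - <<'E'
from m import *
c=capture("wrist"); im=c["pixels"][:,:,::-1].copy(); cv2.imwrite("pics/w7.png",im);np.save("w7.npy",c,allow_pickle=True)
E
python3 g.py 530 -286 100 21.4
```

```text
t 10.23 tcp [ 529.1 -284.4   96.6] F [-0.7 -0.1 -0.5] w 0.747
turn [-0.  -0.  -0.2] shift [ 1.8 -0.3 -3.4]
```

View pics/w7.png

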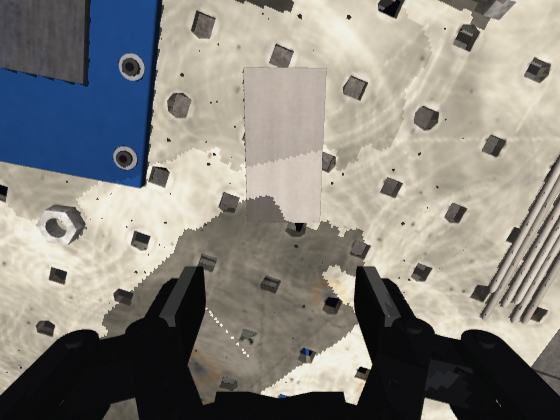

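The tab corners are at about (244,67), (326,68), (322,223) and (247,222).

Run:
```python
from m import *
c=np.load("w7.npy",allow_pickle=True).item(); s,r=tool()
cv2.imwrite("pics/w7c.png",cv2.resize(c["pixels"][50:240,220:350,::-1],None,fx=3,fy=3))
P=ray(c,[(244,67),(326,68),(322,223),(247,222)],6); print([np.round(np.linalg.norm(P[i]-P[i-1]),1) for i in range(4)],P.mean(0)); e=P[0]+P[1]-P[2]-P[3];a=np.arctan2(e[1],e[0]); print(np.degrees(a)); g=P.mean(0)[:2]-20*np.array([np.cos(a),np.sin(a)]); print("grasp",g)
import g as G; G.go(g[0],g[1],1.5,np.degrees(a))
```

```text
[np.float64(99.4), np.float64(49.2), np.float64(99.6), np.float64(51.4)] [ 568.95124608 -272.80251395    6.        ]
21.24908622001687
grasp [ 550.31097309 -280.05097743]
t 10.23 tcp [ 529.1 -284.4   96.6] F [-0.7 -0.1 -0.5] w 0.747
turn [-0.  -0.  -0.1] shift [  3.6 -21.4  95.1]
```

View pics/w7c.png

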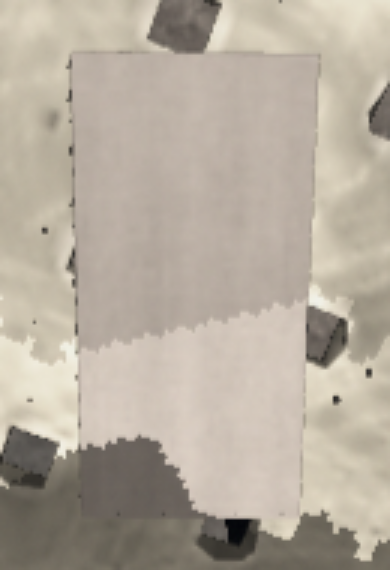

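>>> {"name": "drive_tool", "arguments": {
  "steps": "0 0 0 1 -8 25 0.75;0 0 0 2 -16 50 0.75;0 0 0 3 -21 75 0.72;0 0 0 3 -21 88 0.72;0 0 0 3 -21 91 0.72"
}}

```text
time_s: 10.65
tcp_pos: [548.5, -279.6, 3.3]
tool_rot: [0.0, 0.825, -0.565, -0.002]
force: [-0.5, 0.3, 0.5]
grip_width: 0.715
```

>>> {"name": "drive_tool", "arguments": {
  "steps": "0 0 0 0 0 0 0.72;0 0 0 0 0 0 0.72;0 0 0 0 0 0.5 0.72;0 0 0 0 0 1 0.72;0 0 0 0 0 1 0.72"
}}

```text
time_s: 11.07
tcp_pos: [549.4, -281.0, 5.5]
tool_rot: [0.0, 0.824, -0.566, 0.001]
force: [0.3, -0.6, -0.4]
grip_width: 0.718
```

```bash
python3 g.py 550.0 -279.8 1.8 21.2
```

```text
t 11.07 tcp [ 549.4 -281.     5.5] F [ 0.3 -0.6 -0.4] w 0.718
turn [-0.  -0.1 -0.1] shift [-1.  -1.   3.7]
```

>>> {"name": "drive_tool", "arguments": {
  "steps": "0 0 0 -1 -1 2 0.72;0 0 0 -1 -1 4 0.72;0 0 0 -1 -1 4 0.72;0 0 0 -1 -1 4 0.6;0 0 0 -1 -1 4 0.4"
}}

```text
time_s: 11.48
tcp_pos: [549.7, -279.4, 1.0]
tool_rot: [0.0, 0.825, -0.566, -0.0]
force: [-2.1, 0.9, 5.7]
grip_width: 0.559
```

>>> {"name": "drive_tool", "arguments": {
  "steps": "0 0 0 0 0 0 0.4;0 0 0 0 0 0 0.4;0 0 0 0 0 0 0.4;0 0 0 0 0 0 0.4;0 0 0 0 0 0 0.4"
}}

```text
time_s: 11.9
tcp_pos: [549.7, -279.3, 1.1]
tool_rot: [0.0, 0.825, -0.566, -0.0]
force: [-2.2, 2.1, 5.2]
grip_width: 0.552
```

>>> {"name": "drive_tool", "arguments": {
  "steps": "0 0 0 0 0 -5 0.4;0 0 0 0 0 -15 0.4;0 0 0 0 0 -30 0.4;0 0 0 0 0 -45 0.4;0 0 0 0 0 -45 0.4"
}}

```text
time_s: 12.32
tcp_pos: [550.9, -280.1, 48.6]
tool_rot: [-0.0, 0.825, -0.566, 0.002]
force: [0.0, 0.2, -2.1]
grip_width: 0.556
```

>>> {"name": "drive_tool", "arguments": {
  "steps": "0 0 0 0 0 0 0.4;0 0 0 0 0 0 0.4;0 0 0 0 0 0 0.4;0 0 0 0 0 0 0.4;0 0 0 0 0 0 0.4"
}}

```text
time_s: 12.73
tcp_pos: [549.6, -279.4, 44.9]
tool_rot: [0.0, 0.825, -0.566, -0.0]
force: [-0.3, 0.5, -3.0]
grip_width: 0.546
```

```bash
python3 g.py 530 -128 46 9.6
python3 - <<'E'
from h import *
c=capture("wrist"); cv2.imwrite("pics/w8.png",c["pixels"][:,:,::-1]);np.save("w8.npy",c,allow_pickle=True)
c=capture("scene"); cv2.imwrite("pics/s8.png",cv2.resize(c["pixels"][160:300,260:440,::-1],None,fx=4,fy=4))
E
```

```text
t 12.73 tcp [ 549.6 -279.4   44.9] F [-0.3  0.5 -3. ] w 0.546
turn [ 0.   0.  11.5] shift [-148.3  -36.2   -1. ]
```

View pics/w8.png

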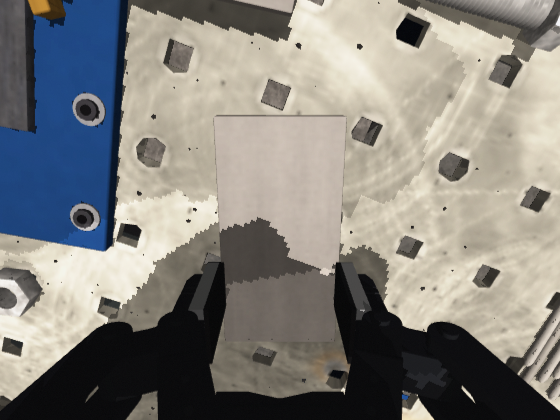

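View pics/s8.png

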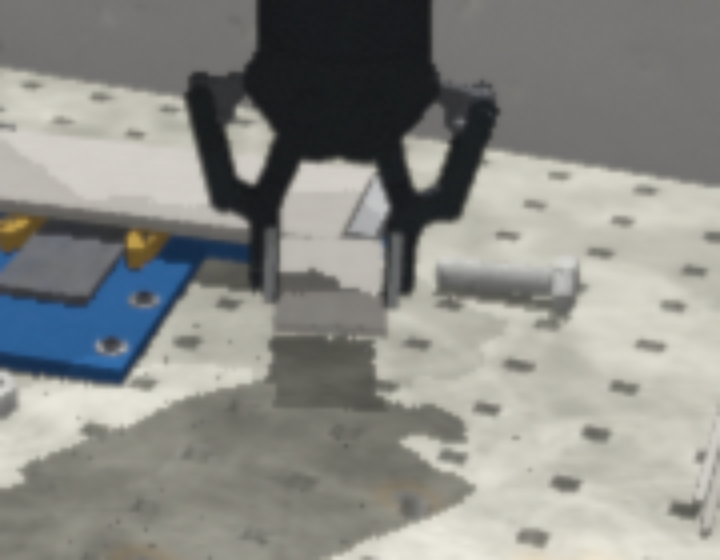

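Tab held square, corners (215,115), (346,116), (336,342) and (224,342). I'll move to the front of the nest.

>>> {"name": "drive_tool", "arguments": {
  "steps": "0 0 3 -30 -8 -10 0.4;0 0 6 -65 -16 -10 0.4;0 0 9 -100 -25 -5 0.4;0 0 11.5 -138 -34 -1 0.4;0 0 11.5 -148.3 -36.2 -1 0.4"
}}

```text
time_s: 13.25
tcp_pos: [528.4, -123.7, 45.9]
tool_rot: [0.0, 0.764, -0.646, -0.002]
force: [0.2, 0.5, -2.6]
grip_width: 0.553
```

>>> {"name": "drive_tool", "arguments": {
  "steps": "0 0 0 0 0 0 0.4;0 0 0 0 0 0 0.4;0 0 0 0 0 0 0.4;0 0 0 0 0 0 0.4;0 0 0 0 0 0 0.4"
}}

```text
time_s: 13.67
tcp_pos: [530.4, -129.2, 46.6]
tool_rot: [-0.0, 0.763, -0.646, 0.0]
force: [0.1, 0.3, -1.8]
grip_width: 0.551
```

```bash
python3 g.py 530.3 -128 19 9.6
python3 - <<'E'
from m import *
c=capture("wrist"); im=c["pixels"][:,:,::-1].copy();cv2.imwrite("pics/w9.png",im);np.save("w9.npy",c,allow_pickle=True)
s,r=tool(); hsv=cv2.cvtColor(im,cv2.COLOR_BGR2HSV); H,S,V=[hsv[:,:,i].astype(int) for i in range(3)]
t=lambda uv,z: r.inv().apply(ray(c,uv,z)-s["tcp_pos"])
b=((H>12)&(H<28)&(S>140)&(V>80)).astype(np.uint8); n,l,st,_=cv2.connectedComponentsWithStats(b)
for i in range(1,n):
    if st[i,4]>100:
        q=t(np.argwhere(l==i)[:,::-1],22.5); print("brass",st[i],q.min(0),q.max(0))
E
```

```text
t 13.67 tcp [ 530.4 -129.2   46.6] F [ 0.1  0.3 -1.8] w 0.551
turn [-0.  -0.  -0.1] shift [-1.2 -0.1 27.6]
brass [ 177   38   34   50 1064] [-42.52509174 -99.88526429  24.08094182] [-28.80332898 -80.38937711  24.087045  ]
brass [ 340   38   34   49 1042] [ 25.90990228 -99.8827739   24.096802  ] [ 39.69553041 -80.79513878  24.10287907]
```

View pics/w9.png

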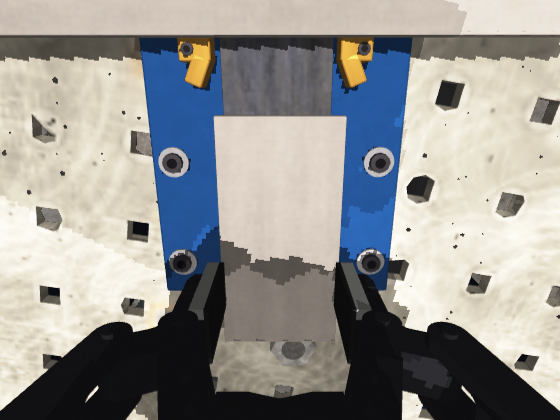

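>>> {"name": "drive_tool", "arguments": {
  "steps": "0 0 0 -1.7 0 8 0.4;0 0 0 -1.7 0 16 0.4;0 0 0 -1.7 0 23 0.4;0 0 0 -1.7 0 27 0.4;0 0 0 -1.7 0 27 0.4"
}}

```text
time_s: 14.13
tcp_pos: [529.5, -126.3, 18.3]
tool_rot: [0.0, 0.764, -0.646, -0.001]
force: [0.3, -0.2, -3.0]
grip_width: 0.553
```

>>> {"name": "drive_tool", "arguments": {
  "steps": "0 0 0 0 0 0 0.4;0 0 0 0 0 0 0.4;0 0 0 0 0 0 0.4;0 0 0 0 0 0 0.4;0 0 0 0 0 0 0.4"
}}

```text
time_s: 14.55
tcp_pos: [530.0, -126.4, 19.8]
tool_rot: [-0.0, 0.764, -0.646, 0.0]
force: [0.9, -0.4, -3.3]
grip_width: 0.547
```

```bash
python3 g.py 530.3 -128 18 9.6
python3 - <<'E'
from m import *
c=capture("wrist"); im=c["pixels"][:,:,::-1].copy();cv2.imwrite("pics/w10.png",im)
s,r=tool(); hsv=cv2.cvtColor(im,cv2.COLOR_BGR2HSV); H,S,V=[hsv[:,:,i].astype(int) for i in range(3)]
t=lambda uv,z: r.inv().apply(ray(c,uv,z)-s["tcp_pos"])
b=((H>12)&(H<28)&(S>140)&(V>80)).astype(np.uint8); n,l,st,_=cv2.connectedComponentsWithStats(b)
for i in range(1,n):
    if st[i,4]>100:
        q=t(np.argwhere(l==i)[:,::-1],22.5); print("brass",st[i],q.min(0),q.max(0))
cv2.imwrite("pics/w10c.png",cv2.resize(im[0:180,150:420],None,fx=2.9,fy=2.9))
c=capture("scene"); cv2.imwrite("pics/s10.png",cv2.resize(c["pixels"][160:300,200:380,::-1],None,fx=4,fy=4))
E
```

```text
t 14.55 tcp [ 530.  -126.4   19.8] F [ 0.9 -0.4 -3.3] w 0.547
turn [-0. -0. -0.] shift [ 1.6 -0.   1.8]
brass [ 165   29   41   59 1528] [-39.77310746 -99.74252544  -2.67867625] [-26.04540536 -80.50710352  -2.67016105]
brass [ 360   29   40   59 1522] [ 28.59120274 -99.74076841  -2.65923705] [ 42.36080831 -80.49897199  -2.65060737]
```

View pics/w10c.png

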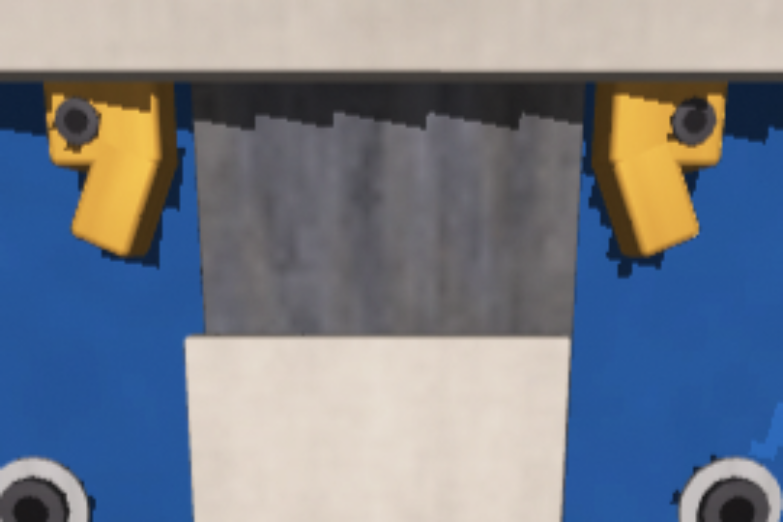

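View pics/s10.png

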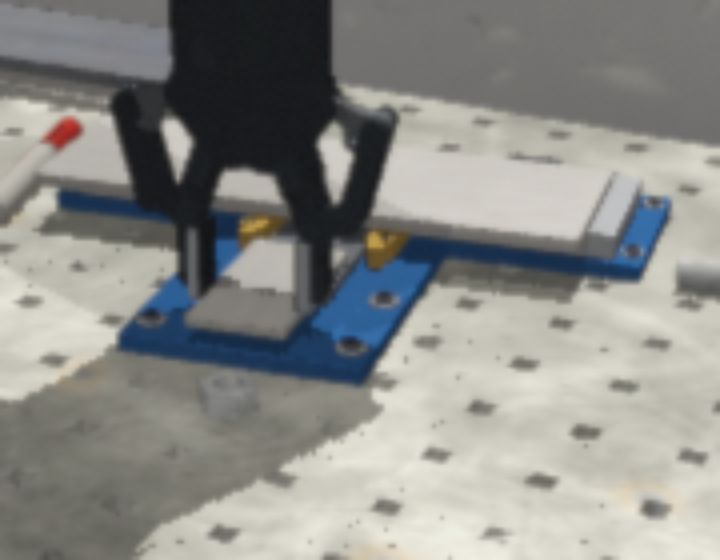

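The tab front is centred at col 377 in the crop, the guides at 384 and the packer at 390. I'll shift right about 1 mm and lower to contact.

>>> {"name": "drive_tool", "arguments": {
  "steps": "0 0 0 1.2 0 1 0.4;0 0 0 1.2 0 1.6 0.4;0 0 0 1.2 0 2 0.4;0 0 0 1.2 0 2 0.4;0 0 0 1.2 0 2 0.4"
}}

```text
time_s: 15.07
tcp_pos: [530.1, -127.6, 17.6]
tool_rot: [0.0, 0.764, -0.646, 0.0]
force: [0.2, -0.1, -0.7]
grip_width: 0.557
```

>>> {"name": "drive_tool", "arguments": {
  "steps": "0 0 0 0 0 0.4 0.4;0 0 0 0 0 0.7 0.4;0 0 0 0 0 0.7 0.4;0 0 0 0 0 0.7 0.4;0 0 0 0 0 0.7 0.4"
}}

```text
time_s: 15.48
tcp_pos: [530.1, -127.6, 17.0]
tool_rot: [0.0, 0.764, -0.646, 0.0]
force: [0.1, -1.3, -0.7]
grip_width: 0.553
```

>>> {"name": "drive_tool", "arguments": {
  "steps": "0 0 0 0 -7 0 0.4;0 0 0 0 -14 0 0.4;0 0 0 0 -21 0 0.4;0 0 0 0 -27 0 0.4;0 0 0 0 -27 0 0.4"
}}

```text
time_s: 15.9
tcp_pos: [558.5, -122.8, 17.1]
tool_rot: [-0.0, 0.764, -0.645, 0.001]
force: [2.8, 1.3, 3.3]
grip_width: 0.55
```

```bash
python3 g.py 589.5 -118 17 9.6
python3 - <<'E'
from m import *
c=capture("wrist"); im=c["pixels"][:,:,::-1].copy();cv2.imwrite("pics/w11.png",im)
c=capture("scene"); cv2.imwrite("pics/s11.png",cv2.resize(c["pixels"][180:280,220:360,::-1],None,fx=5,fy=5))
E
```

```text
t 15.90 tcp [ 558.5 -122.8   17.1] F [2.8 1.3 3.3] w 0.550
turn [-0.1 -0.   0. ] shift [  0.4 -31.4   0.2]
```

View pics/w11.png

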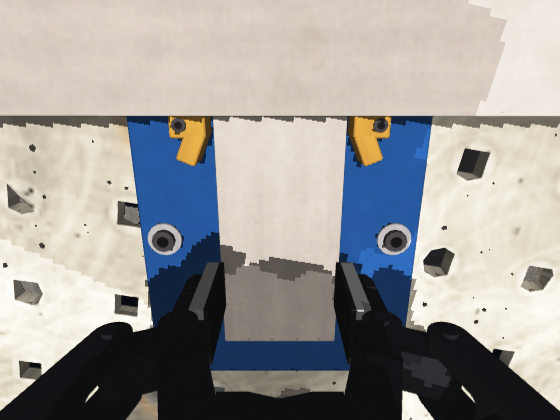

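View pics/s11.png

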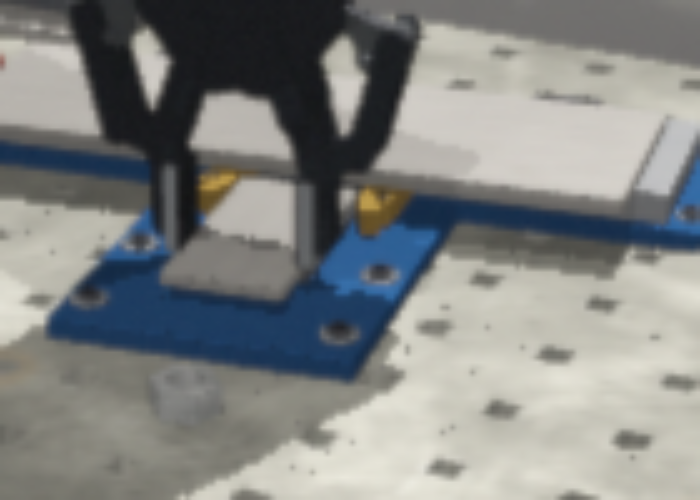

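The tab's front is just passing under the bar edge and is centred between the guides. I'll continue.

>>> {"name": "drive_tool", "arguments": {
  "steps": "0 0 0 0 -4 0 0.4;0 0 0 0 -8 0 0.4;0 0 0 0 -12 0 0.4;0 0 0 0 -16 0 0.4;0 0 0 0 -18 0 0.4"
}}

```text
time_s: 16.42
tcp_pos: [573.6, -120.0, 17.0]
tool_rot: [0.001, 0.764, -0.646, -0.001]
force: [-8.8, -1.7, 9.7]
grip_width: 0.556
```

>>> {"name": "drive_tool", "arguments": {
  "steps": "0 0 0 0 -2 0 0.4;0 0 0 0 -4 0 0.4;0 0 0 0 -6 0 0.4;0 0 0 0 -8 0 0.4;0 0 0 0 -8 0 0.4"
}}

```text
time_s: 16.83
tcp_pos: [581.6, -118.7, 17.1]
tool_rot: [0.001, 0.764, -0.646, -0.001]
force: [-5.9, -0.3, 7.8]
grip_width: 0.552
```

```bash
python3 g.py 589.5 -118 17 9.6
```

```text
t 16.83 tcp [ 581.6 -118.7   17.1] F [-5.9 -0.3  7.8] w 0.552
turn [ 0.1  0.  -0. ] shift [ 0.7 -7.9  0. ]
```

>>> {"name": "drive_tool", "arguments": {
  "steps": "0 0 0 0 -1.5 -0.2 0.4;0 0 0 0 -3 -0.2 0.4;0 0 0 0 -4.5 -0.2 0.4;0 0 0 0 -6 -0.2 0.4;0 0 0 0 -6 -0.2 0.4"
}}

```text
time_s: 17.25
tcp_pos: [588.1, -117.7, 17.1]
tool_rot: [0.0, 0.764, -0.646, -0.0]
force: [-4.0, 0.1, 5.5]
grip_width: 0.553
```

>>> {"name": "drive_tool", "arguments": {
  "steps": "0 0 0 0 -0.5 0 0.4;0 0 0 0 -1 0 0.4;0 0 0 0 -1.5 0 0.4;0 0 0 0 -2 0 0.4;0 0 0 0 -2 0 0.4"
}}

```text
time_s: 17.67
tcp_pos: [588.9, -117.5, 17.1]
tool_rot: [0.001, 0.764, -0.646, -0.001]
force: [-9.9, -3.3, 8.6]
grip_width: 0.551
```

```bash
python3 g.py 589.5 -118 17 9.6
python3 - <<'E'
from m import *
c=capture("wrist"); im=c["pixels"][:,:,::-1].copy();cv2.imwrite("pics/w12.png",im);np.save("w12.npy",c,allow_pickle=True)
c=capture("scene"); cv2.imwrite("pics/s12.png",cv2.resize(c["pixels"][180:280,220:360,::-1],None,fx=5,fy=5))
E
```

```text
t 17.67 tcp [ 588.9 -117.5   17.1] F [-9.9 -3.3  8.6] w 0.551
turn [ 0.2  0.  -0. ] shift [ 0.5 -0.5  0.1]
```

View pics/w12.png

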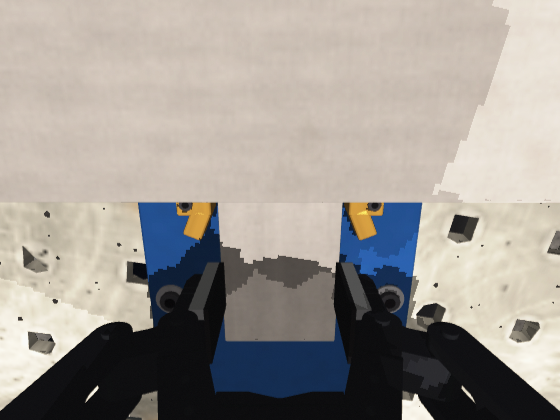

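View pics/s12.png

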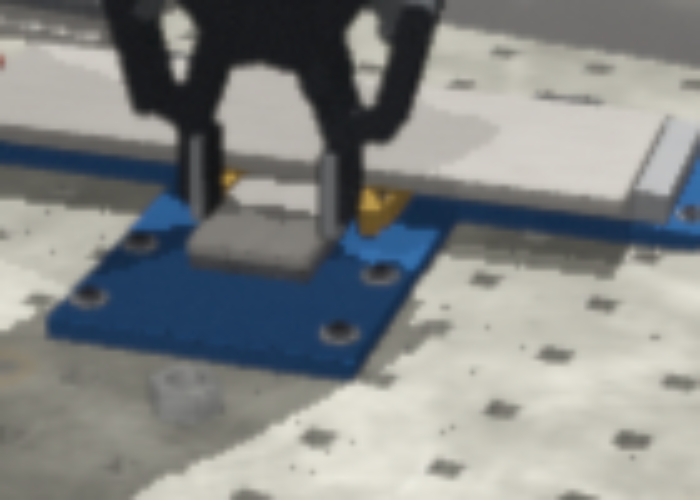

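>>> {"name": "drive_tool", "arguments": {
  "steps": "0 0 0 0 -0.5 0 0.4;0 0 0 0 -1 0 0.4;0 0 0 0 -1 0 0.4;0 0 0 0 -1 0 0.4;0 0 0 0 -1 0 0.4"
}}

```text
time_s: 18.18
tcp_pos: [588.9, -117.5, 17.0]
tool_rot: [0.001, 0.764, -0.645, -0.002]
force: [-14.4, -5.0, 11.6]
grip_width: 0.551
```

>>> {"name": "drive_tool", "arguments": {
  "steps": "0 0 0 0 1 0 0.4;0 0 0 0 1.5 0.2 0.4;0 0 0 0 1.5 0.3 0.4;0 0 0 0 1.5 0.3 0.4;0 0 0 0 1.5 0.3 0.4"
}}

```text
time_s: 18.6
tcp_pos: [588.9, -117.5, 17.0]
tool_rot: [0.001, 0.764, -0.646, -0.001]
force: [-8.9, -1.8, 10.1]
grip_width: 0.551
```

```bash
python3 g.py 589.5 -118 17 9.6
```

```text
t 18.60 tcp [ 588.9 -117.5   17. ] F [-8.9 -1.8 10.1] w 0.551
turn [ 0.1  0.  -0. ] shift [ 0.6 -0.5  0. ]
```

>>> {"name": "drive_tool", "arguments": {
  "steps": "0 0 0 0 0.4 0 0.4;0 0 0 0 0.8 0 0.4;0 0 0 0 0.8 0.1 0.4;0 0 0 0 0.8 0.1 0.4;0 0 0 0 0.8 0.1 0.4"
}}

```text
time_s: 19.02
tcp_pos: [588.9, -117.6, 17.1]
tool_rot: [0.0, 0.764, -0.646, -0.0]
force: [-4.7, 0.5, 8.2]
grip_width: 0.554
```

>>> {"name": "drive_tool", "arguments": {
  "steps": "0 0 0 0 0 0 0.4;0 0 0 0 0 0 0.4;0 0 0 0 0 0 0.4;0 0 0 0 0 0 0.4;0 0 0 0 0 0 0.4"
}}

```text
time_s: 19.43
tcp_pos: [588.8, -117.6, 17.0]
tool_rot: [0.0, 0.764, -0.646, -0.0]
force: [-3.9, 1.3, 8.4]
grip_width: 0.553
```

```bash
python3 g.py 589.5 -118 17 9.6
python3 - <<'E'
from m import *
c0=cv2.imread("pics/top0.png"); 
c=capture("top"); im=c["pixels"][:,:,::-1].copy();cv2.imwrite("pics/t13.png",cv2.resize(im[110:280,150:400],None,fx=3.2,fy=3.2,interpolation=cv2.INTER_CUBIC))
c=capture("wrist");np.save("w13.npy",c,allow_pickle=True); s,r=tool(); im=c["pixels"][:,:,::-1].copy(); cv2.imwrite("pics/w13.png",cv2.resize(im[190:380,140:430],None,fx=2.7,fy=2.7))
t=lambda uv,z: np.round(r.inv().apply(ray(c,uv,z)-s["tcp_pos"]),1)
w=np.load("w12.npy",allow_pickle=True).item()
c=capture("scene"); cv2.imwrite("pics/s13.png",cv2.resize(c["pixels"][180:280,220:360,::-1],None,fx=5,fy=5,interpolation=cv2.INTER_CUBIC))
E
```

```text
t 19.43 tcp [ 588.8 -117.6   17. ] F [-3.9  1.3  8.4] w 0.553
turn [ 0.  0. -0.] shift [ 0.5 -0.6  0. ]
```

View pics/t13.png

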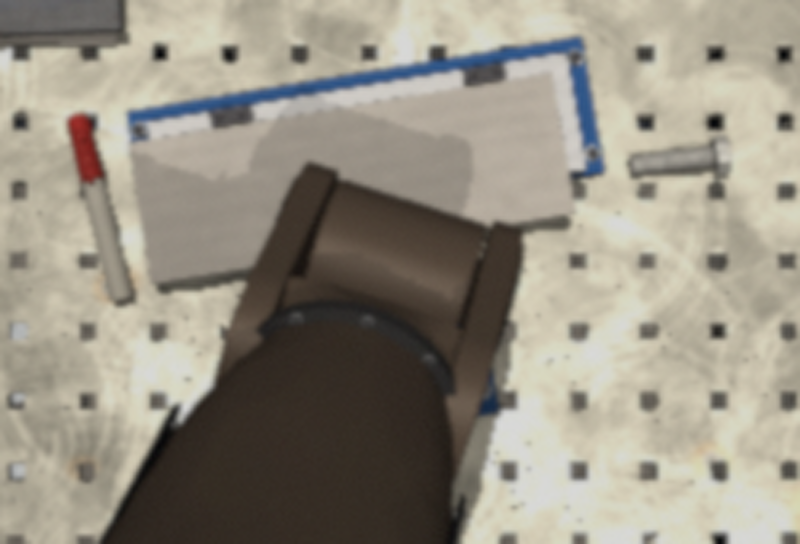

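View pics/w13.png

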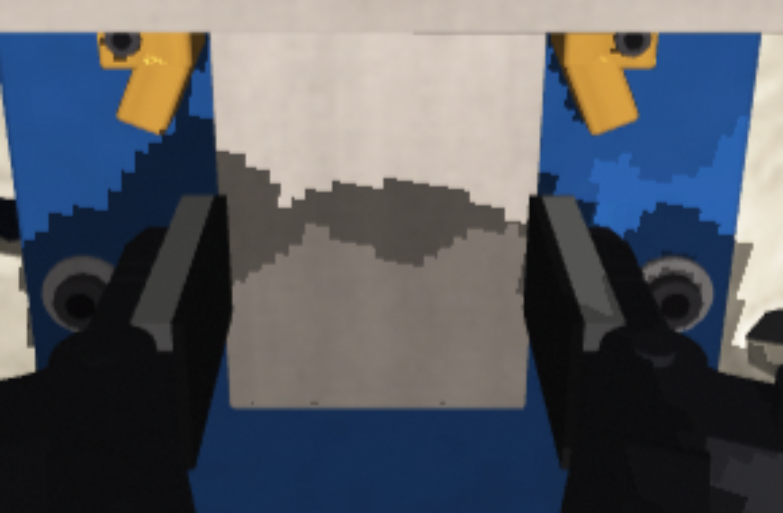

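View pics/s13.png

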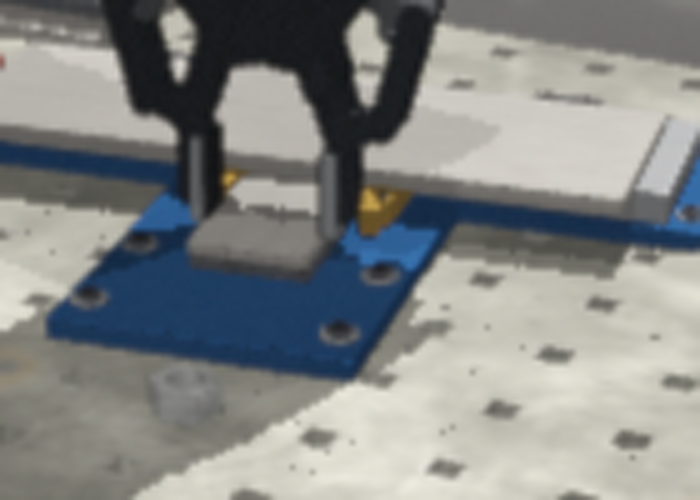

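>>> {"name": "drive_tool", "arguments": {
  "steps": "0 0 0 0 0 0.3 0.4;0 0 0 0 0 0.3 0.4;0 0 0 0 0 0.3 0.4;0 0 0 0 0 0.3 0.4;0 0 0 0 0 0.3 0.4"
}}

```text
time_s: 20.0
tcp_pos: [588.9, -117.6, 17.0]
tool_rot: [0.0, 0.764, -0.646, -0.0]
force: [-5.5, 1.0, 11.9]
grip_width: 0.557
```

```bash
python3 g.py 589.5 -118 17 9.6
python3 - <<'E'
from m import *
c=np.load("w13.npy",allow_pickle=True).item(); s,r=tool()
t=lambda uv,z: np.round(r.inv().apply(ray(c,uv,z)-s["tcp_pos"]),1)
f=lambda L:[(140+a/2.7,190+b/2.7) for a,b in L]
print("tab rear",t(f([(232,408),(523,408)]),22),"brass tips",t(f([(158,134),(600,134)]),22.5),"bar edge",t(f([(20,32),(760,32)]),24.5))
E
```

```text
t 20.00 tcp [ 588.9 -117.6   17. ] F [-5.5  1.  11.9] w 0.557
turn [ 0. -0. -0.] shift [ 0.5 -0.6  0. ]
tab rear [[-24.1  29.3  -5. ]
 [ 24.8  29.3  -5. ]] brass tips [[-32.9 -21.1  -5.5]
 [ 34.1 -21.   -5.5]] bar edge [[-51.2 -37.9  -7.5]
 [ 55.5 -37.9  -7.5]]
```

>>> {"name": "drive_tool", "arguments": {
  "steps": "0 0 0 0 0 -0.1 0.4;0 0 0 0 0 -0.1 0.4;0 0 0 0 0 -0.1 0.4;0 0 0 0 0 -0.1 0.4;0 0 0 0 0 -0.1 0.4"
}}

```text
time_s: 20.42
tcp_pos: [588.9, -117.6, 17.0]
tool_rot: [0.0, 0.764, -0.646, -0.0]
force: [-4.8, 0.4, 10.1]
grip_width: 0.556
```

Run:
```python
from h import *
s=read_state(); print(s["time_s"],s["force"],s["tcp_pos"]); print(workorder.close_job())
```

```text
20.4167 [-4.76999378  0.4107516  10.07406784] [ 588.85632689 -117.58827655   17.02277811]
the job is handed in; nothing more can be done
None
```

The lap joint is fitted up and handed in at 20.4 s; the hand-in gave no verdict. The packer was slid to the stop (force rose to 15 N with no further travel) and released. The tab plate was tucked in on top to the same stop, also to about 15 N, and is still gripped and pressed down.

- **Tab plate:** its rear edge measured about 99.4 mm from the stop against a nominal 100 mm. It was within about 0.3 mm of the guides' centre line and square.
- **Packer:** its rear edge measured about 100.7 to 101 mm from the stop just after release, inside tolerance. I could not see it clearly again once the tab was on top.
- **Push:** the wrist reads 10.1 N downward at hand-in. About 5 N of horizontal push toward the stop also remains.
- **Bar and loose parts:** the last pictures show the bar, paint marker, bolt and nut where they started. I judged this by eye against the first pictures and did not measure it.
- **Disagreement:** the fingertips sat about 3 mm lower than I had estimated and touched the table at 5–11 N while gripping each part. Neither grip was disturbed. Camera offsets stayed within 1 mm.

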